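# Wedge the rocking stirrer steady

## Robot

A 6-joint arm with a two-finger parallel gripper is mounted at the origin on the work surface. World frame = base frame: x ahead of the robot, y to its left, z up, the work surface at z = 0. Lengths are in mm, angles in degrees, forces in N, time in s.
With the tool pointing down it reaches from about 350 to 850 mm from the base axis. Payload 8.1 kg.
Tool frame: the origin (TCP) lies midway between the tips of the shut fingers; the grasp point (between the pads) lies hold_point_z behind it (hold_point_z is the distance from the TCP to the grasp point, in mm); z points along the fingers, x is the direction in which the jaws open and shut, and the axes are right-handed (so a half turn about z gives the same grasp; the last joint's range is limited). The gripper opens to 85 mm and grips with 20 to 120 N. Pads are 22 mm wide; open, the fingers measure 114 mm over their backs; the gripper's body (76 mm by 85 mm) begins 54 mm behind the grasp point. The pads swing forward as they close: fully open they stand 13 mm farther back than shut.
Start: joints at [-74.851, 7.471, 85.268, -0, 87.261, -4.893], TCP at [205.646, -563.662, 231.292] pointing down, gripper open.
Joint ranges: [-169.43, 169.43], [-51.17, 129.36], [1.28, 143.12], [-76.62, 256.62], [0, 156.53], [-152.29, 152.29]. Speed limits (degrees/s): [136.94, 136.94, 159.86, 180, 180, 180].

## Interface

Orientations are given as [roll, pitch, yaw] about the fixed x, y, z axes, in that order (R = Rz(yaw) Ry(pitch) Rx(roll)).
In Python, from bench import * gives the robot as it stands.
- The arm moves only by the shell command python3 -m pendant 'ROWS' [OPENING] [FORCE]. ROWS is JSON, a list that holds one entry, the list of rows, each a list of 4 numbers: the shift along the tool's x, y, z normalised to -1 to 1, where 1 is 0.02 m, then the turn about the tool's z normalised to -1 to 1, where 1 is 0.08 rad. A call has exactly 10 rows; each row shifts and turns the pose as measured when the row begins, along the tool's axes as they then stand; what a row does not reach is not made up. A row lasts 1/12 s, in which the tool goes at most 41.7 mm and 7.16 degrees, less where a joint would pass 70% of its speed; a pose out of reach is approached as far as the arm can. A call with a number of a shift or a turn outside -1 to 1 is refused whole. A call with a gripper value outside its range is refused whole. OPENING is the gripper's target within -1 to 1 (fully open at 1, half-way at 0, shut at -1), set as the call begins (- or left out, the last holds). The fingers move at their own pace and stop on an object; FORCE is the grip in N (left out, the last holds). Time passes only in rows, so rows that do not move let the fingers close, or fill a call up. It gives the time, the measured TCP pose, the force and the opening at its end, in the units of the state.
- sense(): the state, without advancing time (a new reading comes with each control period).
- snapshot(name): name is "side" or "top"; returns the picture (384x512x3 uint8, red, green, blue); there is no depth.
- calibration(name): a dict with "mtx" (3x3 intrinsics, pixels), "world_to_cam" (4x4, takes a point from world to camera coordinates). Camera axes: x right, y down, z forward; pixel columns grow to the right and rows downward; lengths in mm; the calibration is good to about 2 mm. A picture is of the moment at which its call begins. calibration takes no time and is no camera call.
- hand_in(): hands the job in, once; it reports no verdict.
The state is a dict: "time": time; "joint_pos": joint angles; "qd": joint speeds; "joint_efforts": joint torques, N m; "tool_pos": TCP position; "tcp_rot": TCP orientation; "ft_force": force on the tool from outside, world axes, zero at the start; "wrist_torque": the same for the moment, N m; "finger_gap": finger opening in mm.
Only numpy, scipy, OpenCV 4.12 (cv2) and the standard library are available. Lean on these libraries where they do the work, as an engineer would, in place of code of your own. Each camera call takes 0.05 s, during which the arm holds its last target.

## Task

The low white stirrer on the lab bench rocks because one foot is short. With the fingertips press down on its yellow dot, above that foot, to feel it rock; let go and push the orange wedge by its upright plate along the bench until it sits snug under the short foot, so that the stirrer stays level and no longer rocks when you press the dot again. Finish while holding the dot pressed down with about 10 N; grasp or lift nothing, do not shove the stirrer out of place, and leave the beaker and the bottles alone.

Things in the scene. Friction and masses are not known exactly. Their poses are not given: they have to be found in the camera images.
- stirrer: Low white laboratory stirrer, loose, 220 (its x) x 180 (y) x 75 mm high, about 2.4 kg. Origin on the bench under its centre, z up; blue panel with knobs on its -x side. The housing begins 20 mm above the bench, on four round rubber feet 20 mm across at x = +-90, y = +-70 mm. The foot at (+90, -70) is short: a press of 2 to 6 N on the yellow dot tips the stirrer until that foot meets the bench.
- dot_top (a point): Centre of the top of the yellow dot, a disc 32 mm across and 3 mm thick fixed on the stirrer's top, at (82, -62, 78) mm in the stirrer's frame, above the short foot: press here, straight down. Unwedged, it gives about as far as the foot's gap, and comes back level when let go.
- foot_edge (a point): At (90, -80, 5) mm in the stirrer's frame, at the outer (-y) edge of the short foot, where the wedge enters, moving along the stirrer's +y. The underside of the foot hangs 5 to 10 mm above the bench (not known beforehand), so 0 to 5 mm above this point.
- wedge: Loose orange wedge, 110 long (its x) x 44 mm wide, 90 g, flat on the bench. Origin at the centre of its underside, +x towards the thin tip, which points at the short foot. Its top rises steadily from 2 mm at the tip (x = +55) to 14 mm at x = -49; behind stands an upright plate 6 thick, 44 wide, 32 mm high. It slides under about 1 N; the push rises to several N once the slope meets the foot.
- wedge_tip (a point): Middle of the top edge of the wedge's thin tip, 2 mm above the bench.
- wedge_plate (a point): Centre of the back face of the wedge's upright plate, 16 mm above the bench: the face to push on, towards the tip. A push of 4 to 7 N seats the wedge under the foot; one much over 8 N shoves the whole stirrer along.
- beaker: Glass beaker 68 mm across, 85 mm high, loose, origin under its centre. Leave alone.
- reagent: Amber bottle 56 mm across, 110 mm high, loose, origin under its centre. Leave alone.
- vial: Small clear bottle with white cap, 32 mm across, 60 mm high, loose, origin under its centre. Leave alone.
Not all that is in view belongs to the job. Of the things like the wedge, leave any that is pink; of the rest the larger one is meant.

How it is judged (in metres and radians):
On the way, in this order (a step that is already met when the one before it is completed fails the run):
1. the yellow dot is pressed and the stirrer tips on its short foot (contact force between the fingers and stirrer above 1 N and angle between stirrer's own z axis and vertical above 0.02 rad), for 0.1 s.
2. the wedge is under the short foot and the stirrer stands level (y of wedge_tip in the frame of stirrer above -0.075 m and angle between stirrer's own z axis and vertical below 0.018 rad), for 0.2 s.
At the end, for the whole second after the job is handed in: The fingers press the stirrer down at the yellow dot with more than 5 N (grasp point within 40 mm of the dot, seen from above), the wedge lies flat and at rest under the short foot and carries more than 2 N of it, the stirrer is within 0.018 rad of level and within 25 mm of where it began (all of step 2 and contact force between the fingers and stirrer above 5 N and horizontal distance between the grasp point and dot_top below 0.04 m and contact force between wedge and stirrer above 2 N and distance of stirrer from where it was at the start of the episode below 0.025 m and angle between wedge's own z axis and vertical below 0.05 rad and linear speed of wedge below 0.01 m/s); the arm keeps its last pose, push and grip.
It fails at once if the wedge is lifted off the bench (height (world z) of wedge above 0.012 m).
It fails at once if the stirrer is lifted, or shoved more than 40 mm (height (world z) of stirrer above 0.015 m or distance of stirrer from where it was at the start of the episode above 0.04 m).
It fails at once if the beaker or a bottle is moved more than 15 mm (distance of any of beaker, reagent, vial from where it was at the start of the episode above 0.015 m).
It also fails if it takes over 72 s, if anything falls off the work surface, if the arm or the gripper's body presses on something with over 40 N, if the wrist force passes 120 N, or if a joint passes its speed limit or range.

## Working session

There is one attempt and no reset: what is moved stays moved. The work goes in short steps, Python scripts to look and compute and a shell command to move; the robot and the scene stay as the last step left them, time stands still between calls to the robot, and variables do not carry over. Pictures are saved under pics/ and viewed, and the job is handed in when it is done.

```bash
ls; mkdir -p pics; python3 - <<'E'
from bench import *
import cv2
print(sense())
for n in("side","top"):
    cv2.imwrite(f"pics/{n}0.png",cv2.cvtColor(snapshot(n),cv2.COLOR_RGB2BGR)); print(calibration(n))
E
```

```text
pics
{'time': 0.0, 'joint_pos': array([-7.48494515e+01,  7.51510745e+00,  8.53311125e+01,  2.11936175e-03,
        8.72626009e+01, -4.89512262e+00]), 'qd': array([ 0.03096681, -0.06951211,  0.03763037, -0.02354016, -0.0769958 ,
        0.07982544]), 'joint_efforts': array([ 1.69908370e-03, -5.69395530e+01, -5.00547123e+01, -7.07094432e-05,
        1.47752592e-02, -3.62220180e-05]), 'tool_pos': array([ 205.52563224, -563.09584823,  230.22688652]), 'tcp_rot': array([-1.79988605e+02,  1.08243369e-01, -6.99544213e+01]), 'ft_force': array([ 0.70022654, -0.39640138,  1.36559088]), 'wrist_torque': array([-0.01534379,  0.0142994 , -0.05315508]), 'finger_gap': 85.20830892806536}
{'mtx': array([[395.48432509,   0.        , 254.60455494],
       [  0.        , 395.48432509, 192.22300472],
       [  0.        ,   0.        ,   1.        ]]), 'world_to_cam': array([[-9.41272948e-01, -3.37601859e-01,  5.49755879e-03,
         5.83368041e+02],
       [-2.42158909e-01,  6.63641549e-01, -7.07770413e-01,
         1.15601264e+02],
       [ 2.35296199e-01, -6.67536425e-01, -7.06421135e-01,
         8.92611521e+02],
       [ 0.00000000e+00,  0.00000000e+00,  0.00000000e+00,
         1.00000000e+00]])}
{'mtx': array([[426.25726396,   0.        , 248.79200086],
       [  0.        , 426.25726396, 184.86392194],
       [  0.        ,   0.        ,   1.        ]]), 'world_to_cam': array([[-5.41489416e-03, -9.99803333e-01, -1.90781330e-02,
         1.15118161e+02],
       [-9.85956599e-01,  8.52245693e-03, -1.66784151e-01,
         5.86432201e+02],
       [ 1.66913943e-01,  1.79070926e-02, -9.85808841e-01,
         8.96026485e+02],
       [ 0.00000000e+00,  0.00000000e+00,  0.00000000e+00,
         1.00000000e+00]])}
```

View pics/side0.png

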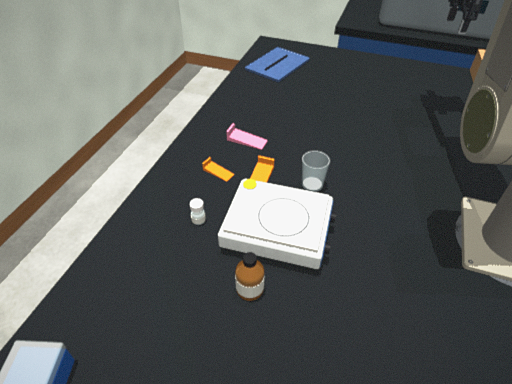

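View pics/top0.png

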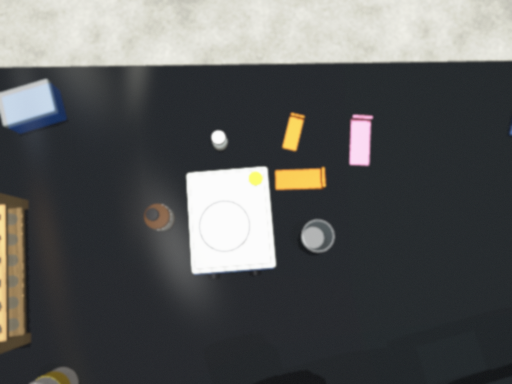

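The top picture shows three wedge-like things: orange at (300,179), small orange at (293,132) and pink at (360,140). Pink is excluded, and of the other two the larger is the one at (300,179), whose tip points at the yellow dot (255,179). I'll confirm that in an enlarged crop.

```bash
cat > h.py <<'E'
import numpy as np,cv2
from bench import *
def ray(n,u,v,z):
    c=calibration(n);M=c["world_to_cam"];R=M[:3,:3];t=M[:3,3]
    d=R.T@np.linalg.inv(c["mtx"])@np.array([u,v,1.]);o=-R.T@t
    return o+d*(z-o[2])/d[2]
def proj(n,p):
    c=calibration(n);M=c["world_to_cam"];q=c["mtx"]@(M[:3,:3]@np.asarray(p,float)+M[:3,3]);return q[:2]/q[2]
E
python3 - <<'E'
import cv2
a=cv2.imread("pics/top0.png")[100:285,180:380]; cv2.imwrite("pics/top0c.png",cv2.resize(a,None,fx=3.2,fy=3.2,interpolation=cv2.INTER_CUBIC)[:600])
a=cv2.imread("pics/side0.png")[120:275,190:345]; cv2.imwrite("pics/side0c.png",cv2.resize(a,None,fx=3.8,fy=3.8,interpolation=cv2.INTER_CUBIC))
E
```

```text
(no output)
```

View pics/top0c.png

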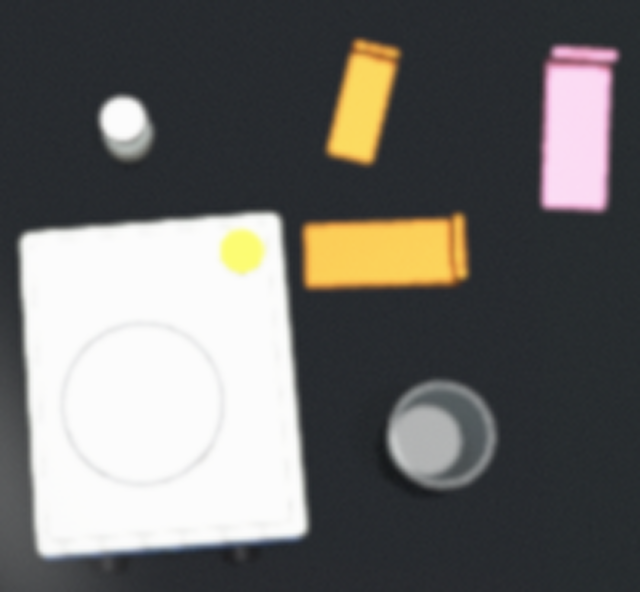

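View pics/side0c.png

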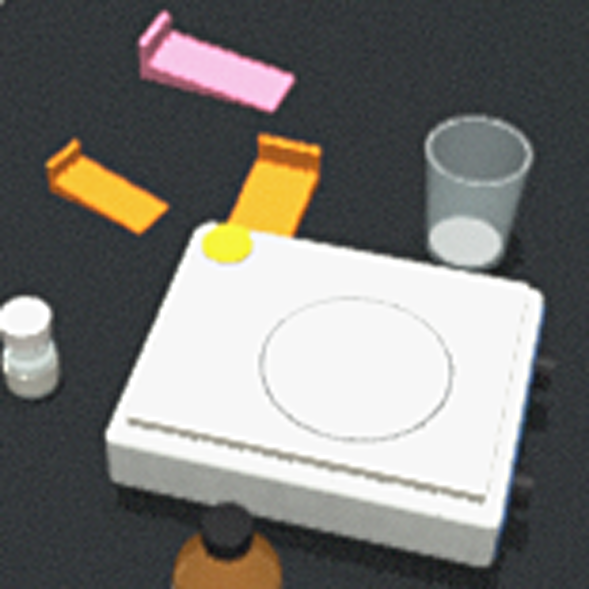

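The crop confirms it: the orange wedge with its plate at the right (460,247 in the crop) is clearly bigger than the other orange one, and it lies in line with the dot side of the stirrer. Next I'll measure poses.

```bash
cat >> h.py <<'E'
from scipy.optimize import least_squares
def meas(img):
    """top image BGR -> stirrer pose(x,y,yaw), wedge outline box"""
    hsv=cv2.cvtColor(img,cv2.COLOR_BGR2HSV)
    out={}
    yel=cv2.inRange(hsv,(24,90,150),(36,255,255));org=cv2.inRange(hsv,(8,110,110),(23,255,255))
    white=cv2.inRange(hsv,(0,0,200),(180,40,255))|yel
    for k,m in(("yel",yel),("org",org),("white",white)):
        n,l,s,c=cv2.connectedComponentsWithStats(m[:300]if 0 else m)
        out[k]=[(int(s[i,4]),c[i].round(2).tolist(),l==i) for i in np.argsort(-s[:,4]) if i>0 and s[i,4]>40 and 80<c[i][1]<290 and 180<c[i][0]<345]
    return out
E
python3 - <<'E'
from h import *
img=cv2.imread("pics/top0.png");o=meas(img)
for k in o: print(k,[(a,c) for a,c,_ in o[k]])
d=ray("top",*o["yel"][0][1],78);print("dot",d)
m=o["white"][0][2].astype(np.uint8);m=cv2.morphologyEx(m,cv2.MORPH_CLOSE,np.ones((5,5)))
cs,_=cv2.findContours(m,0,2);c=max(cs,key=cv2.contourArea);c=cv2.approxPolyDP(cv2.convexHull(c),4,True)[:,0]
b=cv2.boxPoints(cv2.minAreaRect(cv2.convexHull(max(cs,key=cv2.contourArea))));print(b)
w=np.array([ray("top",*p,75)[:2] for p in b]);print(w.round(1),w.mean(0),np.linalg.norm(np.diff(w,axis=0),axis=1))
for i in range(4):
  e=w[(i+1)%4]-w[i];print(np.degrees(np.arctan2(e[1],e[0])))
m=o["org"][0][2].astype(np.uint8);cs,_=cv2.findContours(m,0,2);b=cv2.boxPoints(cv2.minAreaRect(cs[0]));print(b)
print("at z=2,32,14:");[print(*(ray("top",*p,z)[:2].round(1) for z in(2,14,32))) for p in b]
E
```

```text
yel [(173, [291.96, 135.72]), (133, [255.08, 178.0])]
org [(1084, [300.01, 178.6]), (417, [293.36, 129.71])]
white [(8282, [229.71, 220.25]), (173, [291.96, 135.72]), (139, [218.02, 137.06])]
dot [691.02583493  15.2272773   78.        ]
[[183.62321 172.79012]
 [267.0493  166.11604]
 [275.10333 266.79175]
 [191.67728 273.46582]]
[[611.  252.4]
 [624.1  70.6]
 [408.8  56.5]
 [396.  231.2]] [509.96105899 152.65220282] [182.27558337 215.71960088 175.15893095]
-85.8700139501858
-176.24456561869988
94.20779997503857
5.643694841534028
[[273.734   169.14845]
 [324.901   166.82268]
 [325.88452 188.4598 ]
 [274.71753 190.78557]]
at z=2,32,14:
[632.3  53.1] [629.8  53.6] [626.1  54.4]
[636.8 -66.8] [634.2 -64.8] [630.4 -61.9]
[585.4 -67.3] [583.5 -65.3] [580.6 -62.3]
[580.9  51.6] [579.1  52.1] [576.3  52.9]
```

```bash
cat >> h.py <<'E'
from scipy.optimize import minimize
def T(x,y,a,P):
    a=np.radians(a);R=np.array([[np.cos(a),-np.sin(a),0],[np.sin(a),np.cos(a),0],[0,0,1]]);return np.asarray(P,float)@R.T+[x,y,0]
WED=np.array([[55,s*22,z] for s in(-1,1) for z in(0,2)]+[[-49,s*22,z] for s in(-1,1) for z in(14,32)]+[[-55,s*22,z] for s in(-1,1) for z in(0,32)])
def edgepts(mask):
    cs,_=cv2.findContours(mask.astype(np.uint8),0,2);return max(cs,key=cv2.contourArea)
def sil(n,P,S=8):
    q=np.array([proj(n,p) for p in P]);return cv2.convexHull(q.astype(np.float32))
def fitwedge(masks,x0):
    # masks {cam:mask}; maximise overlap of silhouettes (smooth by 4x upsample)
    def cost(p):
        c=0
        for n,m in masks.items():
            r=np.zeros((384*4,512*4),np.uint8)
            # wedge outline: body + plate
            for part in(WED[[0,1,2,3]].tolist()+[[-49,-22,14],[-49,22,14],[-49,-22,0],[-49,22,0]],[[a,b,z] for a in(-55,-49) for b in(-22,22) for z in(0,32)]):
                h=sil(n,T(*p,part));cv2.fillConvexPoly(r,((h+.5)*4-.5).round().astype(int),255)
            r=cv2.resize(r,(512,384),interpolation=cv2.INTER_AREA)/255.
            c+=np.abs(r-m).sum()/max(m.sum(),1)
        return c
    return minimize(cost,x0,method="Nelder-Mead",options=dict(initial_simplex=[x0,x0+np.array([8,0,0]),x0+np.array([0,8,0]),x0+np.array([0,0,5])],xatol=.1,fatol=1e-4))
def fitstir(masks,x0,tops):
    def cost(p):
        c=0
        for n,m in masks.items():
            r=np.zeros((384*4,512*4),np.uint8)
            h=sil(n,T(*p,[[a,b,z] for a in(-110,110) for b in(-90,90) for z in tops[n]]));cv2.fillConvexPoly(r,((h+.5)*4-.5).round().astype(int),255)
            c+=np.abs(cv2.resize(r,(512,384),interpolation=cv2.INTER_AREA)/255.-m).sum()/m.sum()
        return c
    return minimize(cost,x0,method="Nelder-Mead",options=dict(initial_simplex=[x0,x0+np.array([8,0,0]),x0+np.array([0,8,0]),x0+np.array([0,0,5])],xatol=.1,fatol=1e-4))
E
python3 - <<'E'
from h import *
t=cv2.imread("pics/top0.png");s=cv2.imread("pics/side0.png")
wm={};sm={};dot={}
for n,im,seed,ss in(("top",t,(300,179),(230,225)),("side",s,(262,170),(285,215))):
    hsv=cv2.cvtColor(im,cv2.COLOR_BGR2HSV)
    for key,m,sd in(("w",cv2.inRange(hsv,(5,110,70),(23,255,255)),seed),("s",cv2.morphologyEx(cv2.inRange(hsv,(0,0,125),(180,60,255))|cv2.inRange(hsv,(24,60,150),(38,255,255)),cv2.MORPH_CLOSE,np.ones((3,3))),ss)):
        k,l=cv2.connectedComponents(m);mm=(l==l[sd[1],sd[0]]).astype(float);print(n,key,mm.sum(),l[sd[1],sd[0]])
        (wm if key=="w" else sm)[n]=mm
    k,l,st,c=cv2.connectedComponentsWithStats(cv2.inRange(hsv,(24,100,150),(38,255,255)))
    i=min((i for i in range(1,k) if st[i,4]>30),key=lambda i:np.hypot(*(c[i]-((255,178) if n=="top" else (250,184)))));print("dot",n,c[i],ray(n,*c[i],78))
for cams in(["top"],):
    r=fitwedge({n:wm[n] for n in cams},np.array([608.,-8,92]));print("W",cams,r.x,r.fun, "tip",T(*r.x,[[55,0,2]]),"plate",T(*r.x,[[-55,0,16]]))
for cams in(["top"],["side"],["top","side"]):
    r=fitstir({n:sm[n] for n in cams},np.array([510.,150,4.3]),dict(top=(75,),side=(20,75)));print("S",cams,r.x,r.fun,"dot",T(*r.x,[[82,-62,78]]),"foot",T(*r.x,[[90,-70,5],[90,-80,5]]))
E
```

```text
top w 1140.0 5
top s 8661.0 8
dot top [255.12096774 178.05645161] [597.33801713  96.74616784  78.        ]
side w 455.0 3
side s 8175.0 8
dot side [249.51818182 183.52727273] [597.94271157  96.91394244  78.        ]
W ['top'] [607.17504001  -6.36897005  93.06597579] 0.14468868249054007 tip [[604.23331892  48.5523034    2.        ]] plate [[610.1167611 -61.2902435  16.       ]]
S ['top'] [510.01757144 151.99462053   4.2224611 ] 0.01267027536103923 dot [[596.36000585  96.2004988   78.        ]] foot [[604.92732464  88.81124655   5.        ]
 [605.66361623  78.83838965   5.        ]]
S ['side'] [511.71781963 149.27443998   3.69125934] 0.14750278827127183 dot [[597.53927111  92.68222792  78.        ]] foot [[606.03771529  85.21386488   5.        ]
 [606.68151602  75.23461037   5.        ]]
S ['top', 'side'] [510.47799309 151.72400227   4.26965481] 0.16700448420974492 dot [[596.86635503  96.00101848  78.        ]] foot [[605.43975733  88.61882552   5.        ]
 [606.18426317  78.64657848   5.        ]]
```

```bash
python3 -m pendant '[[[0,0,0,-1],[0,0,0,-1],[0,0,0,-1],[0,0,0,-1],[0,0,0,-1],[0,0,0,-1],[0,0,0,-1],[0,0,0,-1],[0,0,0,-1],[0,0,0,-1]]]' -1 20; python3 -c "
import bench;print([n for n in dir(bench) if n[0]!='_']);print(getattr(bench,'hold_point_z',None))"
```

```text
time: 0.93
tool_pos: [204.6, -559.8, 223.7]
tcp_rot: [-179.4, 0.5, -22.1]
ft_force: [0.0, 0.2, -0.3]
finger_gap: 0.4
['PlanningError', 'calibration', 'hand_in', 'hold_point_z', 'sense', 'snapshot']
18.700000000000003
```

```bash
python3 -m pendant '[[[0,0,-0.1,-1],[0,0,-0.1,-1],[0,0,-0.1,-1],[0,0,-0.1,-1],[0,0,-0.1,-1],[0,0,-0.1,-0.6],[0.6,-1,-0.1,0],[0.6,-1,-0.1,0],[0.6,-1,-0.1,0],[0.6,-1,-0.1,0]]]'
```

```text
time: 1.77
tool_pos: [242.7, -472.9, 237.7]
tcp_rot: [-178.5, 0.4, 5.0]
ft_force: [0.5, 0.4, 0.7]
finger_gap: 0.3
```

```bash
python3 -m pendant '[[[0.6,-1,-0.1,0],[0.6,-1,-0.1,0],[0.6,-1,-0.1,0],[0.6,-1,-0.1,0],[0.6,-1,-0.1,0],[0.6,-1,-0.1,0],[0.6,-1,-0.1,0],[0.6,-1,-0.1,0],[0.6,-1,-0.1,0],[0.6,-1,-0.1,0]]]'
```

```text
time: 2.6
tool_pos: [346.9, -250.9, 258.8]
tcp_rot: [-178.1, 0.6, 4.8]
ft_force: [-0.1, -0.0, -0.3]
finger_gap: -0.2
```

```bash
python3 -m pendant '[[[0.85,-1,0,0],[0.85,-1,0,0],[0.85,-1,0,0],[0.85,-1,0,0],[0.85,-1,0,0],[0.85,-1,0,0],[0.85,-1,0,0],[0.85,-1,0,0],[0.85,-1,0,0],[0.85,-1,0,0]]]'
```

```text
time: 3.43
tool_pos: [502.7, -24.6, 261.3]
tcp_rot: [-178.0, 0.8, 4.8]
ft_force: [-1.0, -0.2, 0.2]
finger_gap: 0.0
```

```bash
python3 -m pendant '[[[0.75,-0.95,0.3,0],[0.75,-0.95,0.5,0],[0.75,-0.95,0.5,0],[0.75,-0.95,0.5,0],[0.75,-0.95,0.5,0],[0.5,-0.5,0.5,0],[0,0,0.5,0],[0,0,0.5,0],[0,0,0.3,0.2],[0,0,0,0]]]'; python3 -c "
from h import *
print(sense()['tool_pos'])
cv2.imwrite('pics/s1.png',cv2.cvtColor(snapshot('side'),cv2.COLOR_RGB2BGR));cv2.imwrite('pics/t1.png',cv2.cvtColor(snapshot('top'),cv2.COLOR_RGB2BGR))"
```

```text
time: 4.27
tool_pos: [579.1, 100.3, 173.1]
tcp_rot: [-178.0, 1.2, 4.1]
ft_force: [0.0, 0.2, -0.7]
finger_gap: -0.3
[579.11009798 100.34927251 173.08969256]
```

View pics/s1.png

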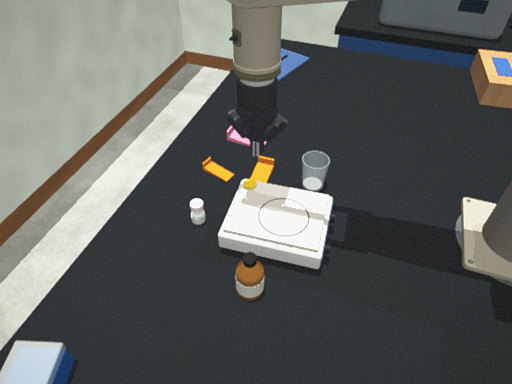

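View pics/t1.png

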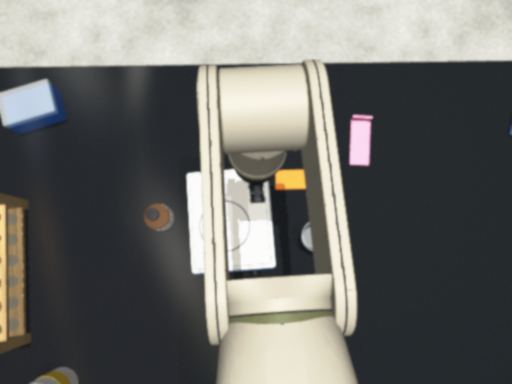

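The fingers are shut at (257,150) in the side picture, above and a little behind the dot at (250,184). I'll move forward and go down.

```bash
python3 -m pendant '[[[0.3,0.1,0.6,0],[0.3,0.05,0.6,0],[0.2,0,0.6,0],[0.1,0,0.6,0],[0,0,0.5,0],[0,0,0.3,0],[0,0,0.1,0],[0,0,0,0],[0,0,0,0],[0,0,0,0]]]'
```

```text
time: 5.2
tool_pos: [599.0, 98.2, 102.5]
tcp_rot: [-178.1, 0.9, 4.0]
ft_force: [-0.1, -0.3, 0.5]
finger_gap: -0.1
```

```bash
python3 -m pendant '[[[-0.05,0,0.3,0],[0,0,0.2,0],[0,0,0.15,0],[0,0,0.1,0],[0,0,0.1,0],[0,0,0.05,0],[0,0,0.05,0],[0,0,0.05,0],[0,0,0,0],[0,0,0,0]]]'
```

```text
time: 6.03
tool_pos: [599.0, 99.2, 83.0]
tcp_rot: [-178.1, 0.7, 4.0]
ft_force: [0.5, -0.0, -0.6]
finger_gap: 0.1
```

```bash
python3 -m pendant '[[[0,0.05,0.1,0],[0,0.05,0.1,0],[0,0,0.1,0],[0,0,0.1,0],[0,0,0.1,0],[0,0,0.1,0],[0,0,0.1,0],[0,0,0.1,0],[0,0,0.1,0],[0,0,0.1,0]]]'
```

```text
time: 6.87
tool_pos: [603.9, 94.2, 69.8]
tcp_rot: [-178.3, 0.1, 3.9]
ft_force: [-11.9, -2.0, 22.6]
finger_gap: 0.1
```

```bash
python3 -m pendant '[[[-0.05,0,0,0],[-0.05,0,0,0],[0,0,0,0],[0,0,0,0],[0,0,0,0],[0,0,0,0],[0,0,0,0],[0,0,0,0],[0,0,0,0],[0,0,0,0]]]';python3 -c "
from h import *
cv2.imwrite('pics/s2.png',cv2.resize(cv2.cvtColor(snapshot('side'),cv2.COLOR_RGB2BGR)[90:280,180:350],None,fx=3,fy=3))"
```

```text
time: 7.7
tool_pos: [602.9, 94.7, 71.1]
tcp_rot: [-178.3, -0.0, 3.9]
ft_force: [0.1, -0.7, 3.0]
finger_gap: 0.2
```

View pics/s2.png

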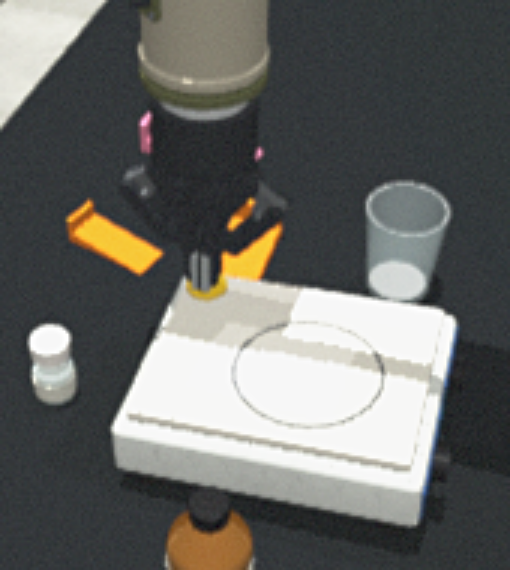

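The dot is down about 7 mm with the stirrer tipped. Now I let go and move behind the wedge plate.

```bash
python3 -m pendant '[[[0,0,-0.5,0],[0,0,-0.8,0],[0,0,-0.8,0],[0.1,0.5,-0.3,0],[0,1,0,0],[0,1,0,0],[0,1,0,0],[0,1,0,0],[0,1,0,0],[0,1,0,0]]]'
```

```text
time: 8.58
tool_pos: [610.4, -38.8, 115.4]
tcp_rot: [-178.1, 0.5, 4.4]
ft_force: [0.1, 0.7, -0.1]
finger_gap: 0.3
```

```bash
python3 -m pendant '[[[0,1,0,0.1],[0,1,0,0.1],[0,0.7,0,0],[0,0.2,0,0],[0,0,0,0],[0,0,0,0],[0,0,0.2,0],[0,0,0.2,0],[0,0,0.2,0],[0,0,0,0]]]'; python3 - <<'E'
from h import *
t=cv2.cvtColor(snapshot('top'),cv2.COLOR_RGB2BGR);s=cv2.cvtColor(snapshot('side'),cv2.COLOR_RGB2BGR)
cv2.imwrite('pics/t3.png',t);cv2.imwrite('pics/s3.png',cv2.resize(s[70:270,170:350],None,fx=3,fy=3))
def side():
    sm={};hsv=cv2.cvtColor(s,cv2.COLOR_BGR2HSV)
    k,l,st,c=cv2.connectedComponentsWithStats(cv2.inRange(hsv,(24,100,150),(38,255,255)))
    for i in range(1,k):
        if st[i,4]>30: print("dot?",c[i],st[i,4],ray('side',*c[i],78))
side()
E
```

```text
time: 9.42
tool_pos: [612.1, -102.1, 98.3]
tcp_rot: [-178.0, 0.8, 3.3]
ft_force: [1.0, 0.3, -0.2]
finger_gap: -0.1
dot? [249.47706422 183.56880734] 109 [597.98384438  97.07678093  78.        ]
```

View pics/s3.png

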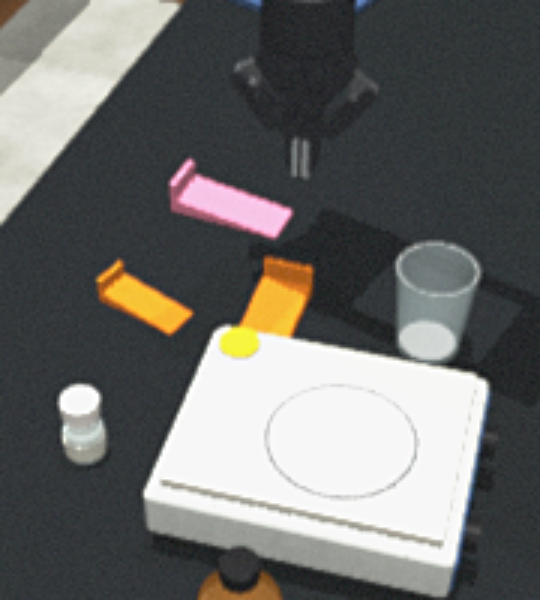

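View pics/t3.png

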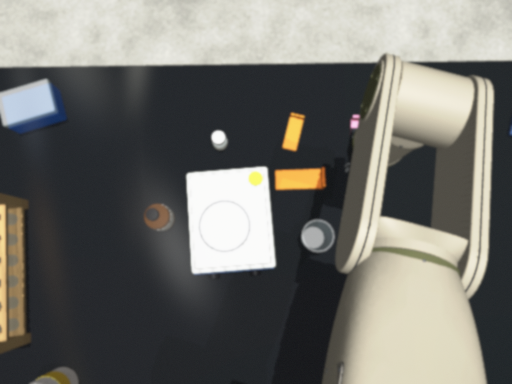

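The stirrer is back level and unmoved, with its dot at (249.5,183.6) in the side picture, as before. The fingers are behind the plate, clear of the pink wedge. Going down.

```bash
python3 -m pendant '[[[0,0,0.4,0],[0,0,0.4,0],[0,0,0.4,0],[0,0,0.4,0],[0,0,0.4,0],[0,0,0.3,0],[0,0,0.2,0],[0,0,0,0],[0,0,0,0],[0,0,0,0]]]'
```

```text
time: 10.35
tool_pos: [610.7, -99.6, 42.2]
tcp_rot: [-178.0, 0.9, 3.4]
ft_force: [-0.8, -0.4, 0.0]
finger_gap: -0.2
```

```bash
python3 -m pendant '[[[0,0,0.3,0],[0,0,0.3,0],[0,0,0.25,0],[0,0,0.15,0],[0,0,0,0],[0,-0.3,-0.02,0],[0,-0.3,-0.02,0],[0,-0.2,-0.02,0],[0,-0.1,0,0],[0,0,0,0]]]'
```

```text
time: 11.18
tool_pos: [610.5, -79.1, 23.9]
tcp_rot: [-178.0, 0.7, 3.4]
ft_force: [0.1, -0.5, 0.1]
finger_gap: 0.3
```

```bash
python3 -m pendant '[[[0,0,0.2,0],[0,0,0.15,0],[0,0,0.05,0],[0,-0.2,0,0],[0,-0.2,0,0],[0,-0.2,0,0],[0,-0.2,0,0],[0,-0.2,0,0],[0,-0.2,0,0],[0,-0.2,0,0]]]'
```

```text
time: 12.02
tool_pos: [608.9, -48.9, 16.5]
tcp_rot: [-178.0, 0.7, 3.3]
ft_force: [0.2, 1.1, -0.2]
finger_gap: -0.1
```

```bash
python3 - <<'E'
from h import *
t=cv2.cvtColor(snapshot('top'),cv2.COLOR_RGB2BGR);s=cv2.cvtColor(snapshot('side'),cv2.COLOR_RGB2BGR)
a=cv2.resize(t[120:240,180:380],None,fx=3,fy=3);b=cv2.resize(s[100:220,200:330],None,fx=3,fy=3)
o=np.zeros((360,600+190+0,3),np.uint8);o=np.hstack([a[:, :400+0],b]);cv2.imwrite('pics/c4.png',o);print(o.shape)
E
```

```text
(360, 790, 3)
```

View pics/c4.png

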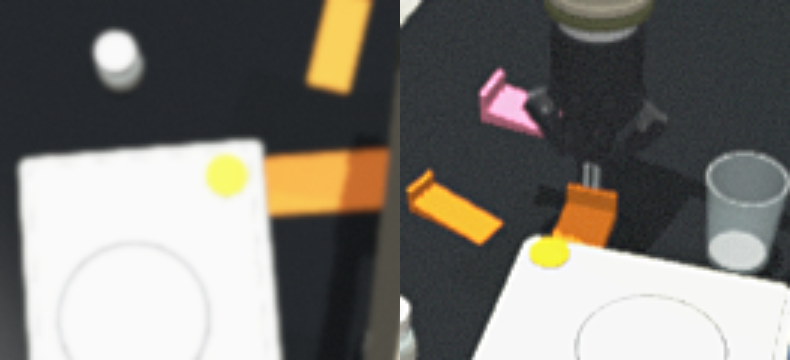

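The wedge is sliding straight, its tip now beneath the stirrer's edge (crop x~268), and its plate is centred on the fingers. Continuing.

```bash
python3 -m pendant '[[[0,-0.15,0,0],[0,-0.15,0,0],[0,-0.15,0,0],[0,-0.15,0,0],[0,-0.15,0,0],[0,-0.15,0,0],[0,-0.15,0,0],[0,-0.1,0,0],[0,-0.1,0,0],[0,-0.1,0,0]]]'
```

```text
time: 12.95
tool_pos: [607.2, -19.3, 17.6]
tcp_rot: [-178.1, 0.6, 3.4]
ft_force: [0.2, -0.3, -0.1]
finger_gap: -0.2
```

```bash
python3 -m pendant '[[[0,-0.05,0,0],[0,-0.05,0,0],[0,-0.05,0,0],[0,-0.05,0,0],[0,-0.05,0,0],[0,-0.05,0,0],[0,-0.05,0,0],[0,-0.05,0,0],[0,-0.05,0,0],[0,-0.05,0,0]]]'
```

```text
time: 13.78
tool_pos: [606.5, -8.4, 17.9]
tcp_rot: [-178.1, 0.7, 3.4]
ft_force: [0.2, -0.5, 0.2]
finger_gap: 0.4
```

```bash
python3 -m pendant '[[[0,-0.05,0,0],[0,-0.05,0.01,0],[0,-0.05,0,0],[0,-0.05,0.01,0],[0,-0.05,0,0],[0,-0.04,0.01,0],[0,-0.04,0,0],[0,-0.04,0.01,0],[0,-0.04,0,0],[0,-0.04,0,0]]]'
```

```text
time: 14.62
tool_pos: [606.4, 1.4, 17.9]
tcp_rot: [-178.1, 0.6, 3.4]
ft_force: [0.0, 0.1, 0.4]
finger_gap: 0.2
```

```bash
python3 -m pendant '[[[0,-0.04,0,0],[0,-0.04,0.01,0],[0,-0.04,0,0],[0,-0.04,0.01,0],[0,-0.04,0,0],[0,-0.04,0.01,0],[0,-0.04,0,0],[0,-0.04,0.01,0],[0,-0.04,0,0],[0,-0.04,0,0]]]'
```

```text
time: 15.45
tool_pos: [606.0, 10.1, 17.4]
tcp_rot: [-178.1, 0.6, 3.3]
ft_force: [-0.1, 0.4, 0.0]
finger_gap: 0.3
```

```bash
cat >> h.py <<'E'
def look(name):
    t=cv2.cvtColor(snapshot('top'),cv2.COLOR_RGB2BGR);s=cv2.cvtColor(snapshot('side'),cv2.COLOR_RGB2BGR)
    cv2.imwrite('pics/raw_'+name+'_t.png',t);cv2.imwrite('pics/raw_'+name+'_s.png',s)
    a=cv2.resize(t[120:240,180:313],None,fx=3,fy=3);b=cv2.resize(s[100:220,200:330],None,fx=3,fy=3);cv2.imwrite('pics/'+name+'.png',np.hstack([a,b]))
    for n,im in(('top',t),('side',s)):
        k,l,st,c=cv2.connectedComponentsWithStats(cv2.inRange(cv2.cvtColor(im,cv2.COLOR_BGR2HSV),(24,100,150),(38,255,255)))
        for i in range(1,k):
            if st[i,4]>60 and st[i,4]<400: print(n,"dot?",c[i].round(1),st[i,4],ray(n,*c[i],78).round(1))
E
python3 -c "
from h import *
look('c5')"
```

```text
top dot? [255.1 178. ] 128 [597.4  96.9  78. ]
side dot? [249.4 183.7] 105 [598.   97.7  78. ]
```

View pics/c5.png

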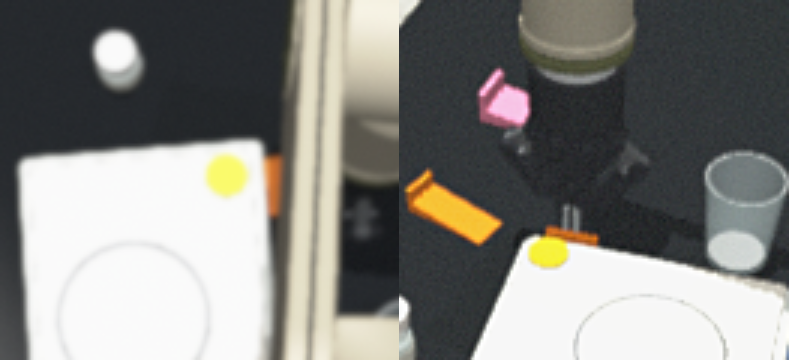

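The plate's top is just visible at (572,235) in the side crop and the stirrer hasn't moved. There is no resistance yet, so I'll continue in small steps.

```bash
python3 -m pendant '[[[0,-0.03,0,0],[0,-0.03,0.01,0],[0,-0.03,0,0],[0,-0.03,0,0],[0,-0.03,0,0],[0,-0.03,0.01,0],[0,-0.03,0,0],[0,-0.03,0,0],[0,-0.03,0,0],[0,-0.03,0,0]]]'
```

```text
time: 16.38
tool_pos: [605.6, 16.6, 17.2]
tcp_rot: [-178.1, 0.6, 3.3]
ft_force: [0.1, -1.5, -0.1]
finger_gap: 0.5
```

```bash
python3 -m pendant '[[[0,-0.03,0,0],[0,-0.03,0,0],[0,-0.03,0,0],[0,-0.03,0,0],[0,-0.03,0,0],[0,-0.03,0,0],[0,-0.03,0,0],[0,-0.03,0,0],[0,-0.03,0,0],[0,-0.03,0,0]]]'; python3 -c "
from h import *
look('c6')"
```

```text
time: 17.22
tool_pos: [605.0, 23.4, 17.2]
tcp_rot: [-178.1, 0.6, 3.4]
ft_force: [0.2, -2.2, -0.3]
finger_gap: -0.1
top dot? [255.2 178. ] 130 [597.4  96.7  78. ]
side dot? [249.4 183.7] 105 [598.   97.7  78. ]
```

```bash
python3 -m pendant '[[[0,-0.03,0,0],[0,-0.03,0,0],[0,-0.03,0,0],[0,-0.03,0,0],[0,-0.03,0,0],[0,0,0,0],[0,0,0,0],[0,0,0,0],[0,0,0,0],[0,0,0,0]]]'; python3 -c "
from h import *
look('c7')"
```

```text
time: 18.15
tool_pos: [604.8, 24.9, 17.2]
tcp_rot: [-178.2, 0.6, 3.3]
ft_force: [0.0, -2.6, 0.7]
finger_gap: 0.1
top dot? [255.5 178. ] 135 [597.5  96.   78. ]
side dot? [249.3 183.8] 105 [598.1  97.8  78. ]
```

View pics/c7.png

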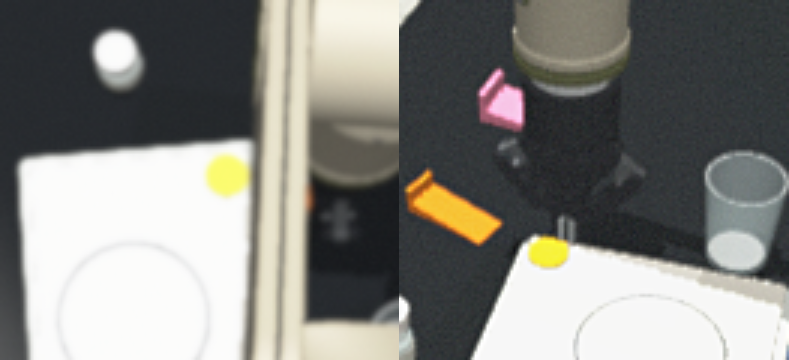

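Resistance has begun: the tool advanced only 1.5 mm of the 3 mm commanded, and 2.6 N is held. Now I seat it with a firmer push.

```bash
python3 -m pendant '[[[0,-0.03,0,0],[0,-0.03,0,0],[0,-0.03,0,0],[0,-0.03,0,0],[0,-0.03,0,0],[0,-0.03,0,0],[0,-0.03,0,0],[0,-0.03,0,0],[0,-0.03,0,0],[0,-0.03,0,0]]]'
```

```text
time: 19.08
tool_pos: [604.8, 25.4, 17.3]
tcp_rot: [-178.7, 0.6, 3.2]
ft_force: [-0.0, -6.2, -0.7]
finger_gap: -0.4
```

That seated it at 6.2 N with barely 0.5 mm of advance. I'll back off, rise and return to the dot.

```bash
python3 -m pendant '[[[0,0.05,0,0],[0,0.2,0,0],[0,0.5,0,0],[0,0.5,0,0],[0,0.3,-0.2,0],[0,0,-0.8,0],[0,0,-1,0],[0,0,-1,0],[0,0,-1,0],[0,0,-1,0]]]';  python3 -c "
from h import *
look('c8')"
```

```text
time: 19.92
tool_pos: [602.9, -12.5, 114.0]
tcp_rot: [-178.4, 1.3, 3.1]
ft_force: [0.6, -0.1, 0.2]
finger_gap: 0.1
top dot? [255.1 178. ] 133 [597.5  96.8  78. ]
side dot? [249.5 183.7] 107 [597.9  97.3  78. ]
```

View pics/c8.png

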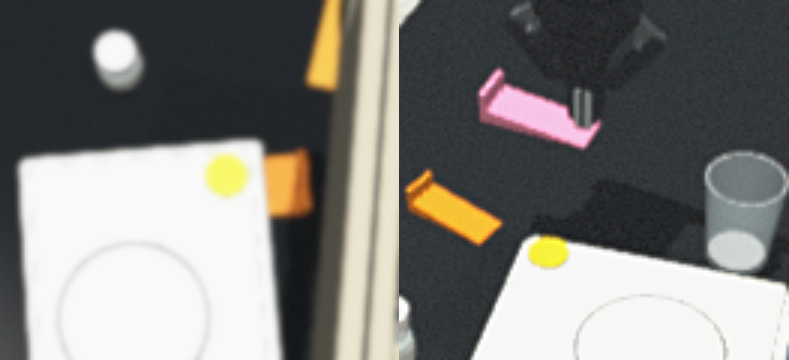

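The wedge is in (plate at crop (305,183)) and the stirrer is unmoved. Back to the dot.

```bash
python3 -m pendant '[[[0,-0.8,0,0],[0,-0.9,0,0],[0,-0.9,0,0],[0,-0.9,0,0],[0,-0.8,0,0],[0,-0.4,0,0],[0,0,0,0],[0,0,0,0],[0,0,0.1,0],[0,0,0,0]]]'
```

```text
time: 20.85
tool_pos: [601.3, 77.6, 116.9]
tcp_rot: [-178.5, 0.9, 2.8]
ft_force: [-0.5, -0.3, 0.1]
finger_gap: -0.2
```

```bash
python3 -m pendant '[[[-0.1,-0.4,0.2,0],[-0.05,-0.3,0.3,0],[0,-0.15,0.3,0],[0,0,0.3,0],[0,0,0.3,0],[0,0,0.2,0],[0,0,0.05,0],[0,0,0,0],[0,0,0,0],[0,0,0,0]]]'
```

```text
time: 21.68
tool_pos: [595.5, 94.6, 78.7]
tcp_rot: [-178.5, 1.1, 2.6]
ft_force: [0.1, -0.5, 0.6]
finger_gap: 0.0
```

```bash
python3 -m pendant '[[[0,0,0.03,0],[0,0,0.03,0],[0,0,0.03,0],[0,0,0.03,0],[0,0,0.03,0],[0,0,0.03,0],[0,0,0.03,0],[0,0,0.03,0],[0,0,0.03,0],[0,0,0.03,0]]]'
```

```text
time: 22.52
tool_pos: [596.2, 94.5, 78.2]
tcp_rot: [-178.5, 0.9, 2.6]
ft_force: [-3.3, -0.0, 5.3]
finger_gap: 0.2
```

No give this time: z is 78.2 at 5.3 N, where unwedged it sank to 71. Raising to about 10 N and trimming the sideways force.

```bash
python3 -m pendant '[[[-0.01,0,0.05,0],[-0.02,0,0.05,0],[-0.02,0,0.05,0],[-0.02,0,0.05,0],[-0.02,0,0.05,0],[-0.02,0,0.05,0],[-0.02,0,0.05,0],[-0.02,0,0.05,0],[-0.02,0,0.05,0],[-0.02,0,0.05,0]]]'; python3 -c "
from h import *
print(sense()['ft_force']);look('c9');print(sense()['ft_force'],sense()['tool_pos'])"
```

```text
time: 23.35
tool_pos: [596.2, 94.5, 78.1]
tcp_rot: [-178.6, 0.4, 2.6]
ft_force: [-2.9, 0.2, 5.7]
finger_gap: 0.0
[-2.92266869  0.18176773  5.67027626]
[-2.43926679 -0.47777858  6.43664355] [596.12244727  94.49486281  78.1027946 ]
```

View pics/c9.png

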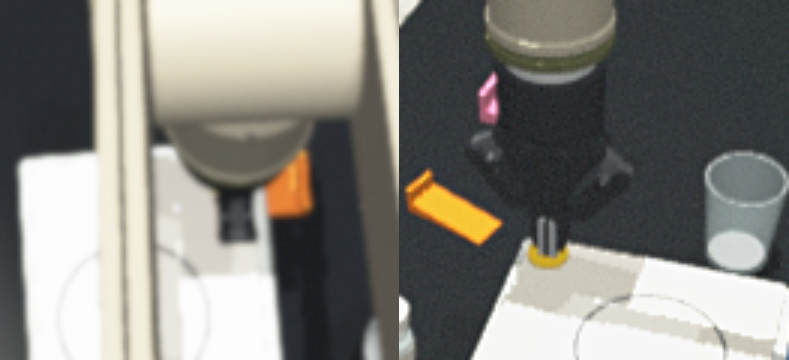

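The fingers are on the dot (545,255) and the stirrer is level. The force is still low, so I'll press harder.

```bash
python3 -m pendant '[[[-0.02,0,0.08,0],[-0.02,0,0.08,0],[-0.02,0,0.08,0],[-0.02,0,0.08,0],[-0.02,0,0.08,0],[-0.02,0,0.08,0],[-0.02,0,0.08,0],[-0.02,0,0.08,0],[-0.02,0,0.08,0],[-0.02,0,0.08,0]]]'
```

```text
time: 24.28
tool_pos: [596.2, 94.5, 77.9]
tcp_rot: [-178.6, -0.2, 2.7]
ft_force: [-5.1, -0.4, 10.8]
finger_gap: -0.0
```

```bash
python3 -m pendant '[[[-0.05,0,0.08,0],[-0.05,0,0.08,0],[-0.05,0,0.08,0],[-0.05,0,0.08,0],[-0.05,0,0.08,0],[-0.05,0,0.08,0],[-0.05,0,0.08,0],[-0.05,0,0.08,0],[-0.05,0,0.08,0],[-0.05,0,0.08,0]]]'; python3 -c "
from h import *
for i in range(8): snapshot('side'); s=sense(); print(s['ft_force'].round(1),s['tool_pos'].round(2))
look('d1')"
```

```text
time: 25.12
tool_pos: [596.2, 94.5, 78.1]
tcp_rot: [-178.7, -1.5, 2.7]
ft_force: [-2.6, -0.6, 8.4]
finger_gap: 0.3
[-2.6 -1.8  9.2] [596.19  94.46  78.1 ]
[-3.1 -0.8  7.9] [596.18  94.47  78.1 ]
[-2.4  0.5  9.1] [596.15  94.47  78.07]
[-3.4 -0.2  8.2] [596.18  94.47  78.07]
[-2.8 -0.   8.7] [596.18  94.48  78.09]
[-3.2 -1.   8.4] [596.18  94.48  78.09]
[-3.2 -0.4  8.7] [596.16  94.46  78.07]
[-1.3  0.3  9.3] [596.16  94.47  78.07]
```

View pics/d1.png

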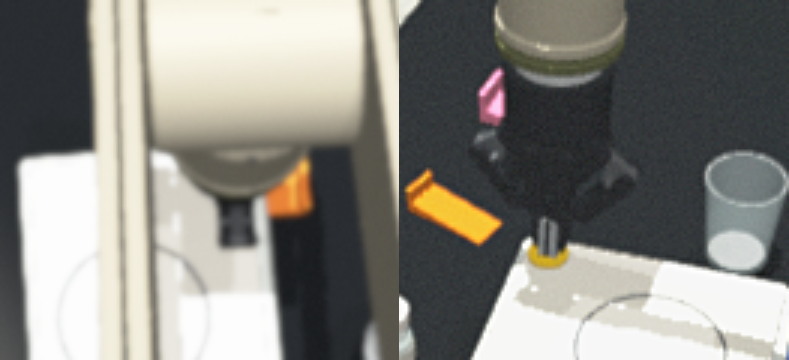

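```bash
python3 -m pendant '[[[-0.02,0,0.09,0],[-0.02,0,0.09,0],[-0.02,0,0.09,0],[-0.02,0,0.09,0],[-0.02,0,0.09,0],[-0.02,0,0.09,0],[-0.02,0,0.09,0],[-0.02,0,0.09,0],[-0.02,0,0.09,0],[-0.02,0,0.09,0]]]'; python3 -c "
from h import *
for i in range(4): snapshot('side'); s=sense(); print(s['ft_force'].round(1),s['tool_pos'].round(2))
f=s['ft_force'][2]
if 7<f<14 and abs(s['tool_pos'][2]-78)<1: print(hand_in())"
```

```text
time: 26.45
tool_pos: [596.3, 94.5, 77.9]
tcp_rot: [-178.7, -2.0, 2.7]
ft_force: [-6.1, -1.7, 13.4]
finger_gap: 0.2
[-7.8 -1.6 13.3] [596.35  94.46  77.97]
[-6.9 -0.6 12.9] [596.37  94.43  77.99]
[-7.5 -0.2 13. ] [596.34  94.45  77.95]
[-8.2 -0.9 13.1] [596.35  94.45  77.98]
the job is handed in; nothing more can be done
None
```

I pressed the dot, pushed the orange wedge under the short foot, and handed the job in while pressing the dot again. No verdict was reported.

- **First press:** the dot sank about 7 mm and the stirrer visibly tipped. One reading reached 22 N, well over the 2 to 6 N needed. On release it came back level and had not moved.
- **Wedge:** I slid the larger orange wedge straight in by its plate. It seated at about 6.2 N, within the 4 to 7 N range, with almost no further travel. The dot stayed within about 1 mm of where it began.
- **Final press:** the dot held at z of about 78 mm and no longer gave. The fingers were within about 3 mm of its centre.

Two things were off at hand-in:
- **Force:** the downward push was about 13 N, above the 10 N asked for; the call before had held a steady 8.7 N.
- **Sideways load:** about 7 to 8 N of sideways force was left on the fingers. They did not slip in the readings, but I took no picture after that last increase.

I did not measure the load on the wedge directly; that it carries the foot follows from the dot no longer giving. I saw no movement of the beaker or vial in the pictures, but did not measure it. The amber bottle was outside the later crops, though the arm stayed well away from it.

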